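Charge the rinse-water pressure vessel with its hand pump

TASK

Recharge the steel rinse-water vessel with air: push the handle of its outlet valve fully shut with a fingertip, so that it stands square across the outlet pipe, then press the spring-loaded pump knob on top down and let it come back up, again and again, until the pressure pin on the lid stands fully out. Finish with the knob back up and the valve still shut. Nothing needs gripping: lift nothing, do not touch the pin itself, and leave the vessel and everything around it standing where it is.

Things in the scene. Friction and masses are not known exactly. Their poses are not given: they have to be found in the camera images.
- vessel: Upright stainless pressure vessel, 160 mm across, loose on the bench, about 4.3 kg; slides if pushed sideways with over 20 N. Origin: centre of its underside, z up its axis. Flat lid 140 mm across, 177 mm high, pump in its middle. In its frame the outlet pipe leaves the lid towards -y (spout to 162 mm from the axis, 220 mm high), a carry handle is at +y (to 124 mm), an unused squat relief valve at x -46, y 22 mm.
- knob_top (a point): Centre of the top of the black mushroom pump knob (46 mm across, 24 mm thick) on the vessel's axis; 274 mm above the bench when up, 234 mm when fully down. The black collar below it is 60 mm across and reaches 205 mm above the bench.
- plunger (a joint): Depth the pump knob is pressed, m: 0 up, 0.040 bottom stop. Its spring returns it within 0.4 s; pressing takes 5 N at the top to 11 N at the bottom, plus up to 6 N while pumping. Outlet shut, a full stroke (from 0 to past 0.037) raises the pin about 3.6 mm, one of 0.027 about 2.4 mm, one under 0.015 little or nothing. With the pin fully out more strokes do not move it.
- valve_axis (a point): Point on the vertical axis of the outlet valve's handle, 88 mm from the vessel's axis towards its -y, 244 mm above the bench (mid-height of the handle's grip).
- handle_end (a point): Centre of the free end of the outlet valve's handle, 70 mm from its axis, 244 mm above the bench. The handle is horizontal; its outer part, 22 to 70 mm from the axis, is a black grip 18 mm wide and 16 mm high (236 to 252 mm above the bench). The outlet pipe and spout below it reach up to 220 mm; the valve body, at the axis, up to the handle.
- valve (a joint): Angle of the outlet valve's handle, rad. 0: open, the handle along the outlet pipe, pointing away from the vessel (its -y). Turns anticlockwise seen from above, its end going towards the vessel's +x, to a stop at 1.571: fully shut, square across the pipe, pointing along the vessel's +x. Starts at 0 to 0.4; stays where left; 3 N at the grip moves it. Below 0.9 the pump raises no pressure.
- pin_top (a point): Centre of the top of the pressure pin: a steel pin 10 mm across with two dark rings, in a round brass boss 18 mm across on the lid (x 26, y 46 mm in the vessel's frame). 191 mm above the bench when fully in, 209 mm when fully out.
- pin (a joint): How far the pressure pin stands out, m: 0 fully in, 0.018 fully out (a stop; more than 0.0155 counts as fully out). It stays out between strokes. At the start it is up to 6 mm out.
- wash_bottle: Bystander: white squeeze bottle, 66 mm across, 180 mm high, with a thin bent spout; 250 g, loose. Origin: centre of its underside.
- reagent_bottle: Bystander: white plastic bottle, 72 mm across, 165 mm high, 450 g, loose. Origin: centre of its underside.
- beaker: Bystander: glass beaker below the spout, 72 mm across, 85 mm high, 120 g, loose. Origin: centre of its underside.
- tube_rack: Bystander: white rack 70 x 130 mm with yellow-capped sample tubes, 115 mm high, 450 g, loose. Origin: centre of its underside.
- standard_jar: Bystander: small white jar, 52 mm across, 72 mm high, 120 g, loose. Origin: centre of its underside.
- tip_box: Bystander: box of pipette tips, 85 x 120 mm, 62 mm high, 200 g, loose. Origin: centre of its underside.
- spanner: Bystander: steel spanner 150 mm long lying flat on the bench, loose. Origin: middle of its length, on the bench.

How it is judged:
On the way, in this order (a step that is already met when the one before it is completed fails the run):
1. the outlet valve is pushed shut (value of joint valve above 1.4 rad), for 0.2 s.
2. the pump has raised the pressure pin fully out, with the valve shut (value of joint pin above 0.0155 m and value of joint valve above 1.4 rad), for 0.2 s.
At the end, for the whole second after the job is handed in: The pressure pin stands out more than 15.5 of its 18 mm, the valve handle is within 0.17 rad (10 degrees) of its shut stop, the pump knob is back up to within 4 mm, and the vessel stands upright and still (all of step 2 and value of joint plunger below 0.004 m and angle between vessel's own z axis and vertical below 0.05 rad and linear speed of vessel below 0.02 m/s); the robot touches nothing.
It fails at once if the pressure pin is touched (contact force between pin and the fingers above 0.5 N or contact force between pin and the arm above 0.5 N).
It fails at once if the vessel is shoved more than 30 mm, lifted or tipped (distance of vessel from where it was at the start of the episode above 0.03 m or height (world z) of vessel above 0.01 m or angle between vessel's own z axis and vertical above 0.12 rad).
It fails at once if something standing around is moved more than 30 mm or lifted (distance of any of wash_bottle, reagent_bottle, beaker, tube_rack, standard_jar, tip_box, spanner from where it was at the start of the episode above 0.03 m).
It also fails if it takes over 51 s, if anything falls off the work surface, if the arm or the gripper's body presses on something with over 40 N, if the wrist force passes 120 N, or if a joint passes its speed limit or range.

ROBOT

A 6-joint arm with a two-finger parallel gripper is mounted at the origin on the work surface. World frame = base frame: x ahead of the robot, y to its left, z up, the work surface at z = 0. Lengths are in m, angles in rad, forces in N, time in s.
With the tool pointing down it reaches from about 0.3 to 0.775 m from the base axis. Payload 14.6 kg.
Tool frame: the origin (TCP) lies midway between the tips of the shut fingers; the grasp point (between the pads) lies 19 mm behind it; x points along the fingers, y is the direction in which the jaws open and shut, and the axes are right-handed (so a half turn about x gives the same grasp; the last joint's range is limited). The gripper opens to 85 mm and grips with 20 to 120 N. Pads are 22 mm wide; open, the fingers measure 114 mm over their backs; the gripper's body (76 mm by 85 mm) begins 54 mm behind the grasp point. The pads swing forward as they close: fully open they stand 13 mm farther back than shut.
Start: joints at [1.134, 0.3, 1.521, -0, 1.321, -0.067], TCP at [0.199, 0.513, 0.231] pointing down, gripper open.
Joint ranges: [-3.03, 3.03], [-0.79, 2.21], [0.23, 2.52], [-1.04, 4.18], [0, 3.07], [-2.55, 2.55]. Speed limits (rad/s): [2.22, 2.22, 2.57, 3.14, 3.14, 3.14].

INTERFACE

Orientations are given as a unit quaternion [w, x, y, z].
In Python, from bench import arm gives the robot as it stands.
- The arm moves only by the tool drive_tool, never from a script. Its argument "increments" is a list of rows, each an object with "delta_pos": the shift along the tool's x, y, z in m, a list of three; "delta_rot": the turn, a rotation vector about the tool's x, y, z in degrees, a list of three. In form: [{"delta_pos": [x, y, z], "delta_rot": [wx, wy, wz]}, ...]. A call has 1 to 12 rows; each row shifts and turns the commanded pose from where the row before left it, along the tool's axes as they then stand; what a row does not reach is not made up. A row lasts 1/8 s, in which the tool goes at most 62.5 mm and 10.7 degrees, less where a joint would pass 70% of its speed; a pose out of reach is approached as far as the arm can. A call is refused whole if a number of a shift passes 0.0625 or a number of a turn 10.7, either way. A call with a gripper value outside its range is refused whole. "grip" is the finger opening in m, from 0 to 0.0854, set as the call begins (left out, the last holds). The fingers move at their own pace and stop on an object; "squeeze" is the grip in N (left out, the last holds). Time passes only in rows, so rows that do not move let the fingers close. It gives the time, the measured TCP pose, the force and the opening at its end, in the units of the state.
- arm.observe(): the state, without advancing time (a new reading comes with each control period).
- arm.grab_frame(name): name is "scene" or "top" or "wrist"; returns a dict with "pixels" (480x640x3 uint8, blue, green, red), "vfov" (degrees; the focal length in pixels is half the picture's height over the tangent of half this angle, whatever the lens; pixels are square), "cx", "cy" (the principal point, pixels), "k1" (the pictures are not rectified: a ray, as slopes to the right and down, at radius r is drawn at 1 + k1 r^2 times it, then the intrinsics apply), "rvec" (rotation vector, rad) and "tvec" (3), from world to camera coordinates, as OpenCV has them. Camera axes: x right, y down, z forward; pixel columns grow to the right and rows downward; lengths in m; the calibration is good to about 2 mm. A picture is of the moment at which its call begins. There is no depth.
- arm.close_job(): hands the job in, once; it reports no verdict.
The state is a dict: "t": time; "q": joint angles; "dq": joint speeds; "joint_torque": joint torques, N m; "ee_pos": TCP position; "tool_rot": TCP orientation; "force": force on the tool from outside, world axes, zero at the start; "torque": the same for the moment, N m; "opening": opening from 0.0 (shut) to 1.0 (fully open).
Only numpy, scipy, OpenCV 4.12 (cv2) and the standard library are available. Lean on these libraries where they do the work, as an engineer would, in place of code of your own. Each camera call takes 0.05 s, during which the arm holds its last target.

## Working session

There is one attempt and no reset: what is moved stays moved. The work goes in short steps, Python scripts to look and compute and a tool call to move; the robot and the scene stay as the last step left them, time stands still between calls to the robot, and variables do not carry over. Pictures are saved under pics/ and viewed, and the job is handed in when it is done.

Besides the shell and the picture viewer there is one more tool, called after "Call:" as name(argument=value, ...), one argument or row to a line, values as JSON. drive_tool: Moves the arm, as the interface text tells. Its arguments: {"type":"object","properties":{"increments":{"type":"array"},"grip":{"type":"number"},"squeeze":{"type":"number"}},"required":["increments"]}

```bash
mkdir -p pics; cat > h.py <<'E'
import numpy as np, cv2
from bench import arm
def K(f):
    h=f["pixels"].shape[0]; fl=h/2/np.tan(np.radians(f["vfov"])/2)
    return fl
def proj(f,P):
    R,_=cv2.Rodrigues(np.array(f["rvec"],float)); fl=K(f)
    Km=np.array([[fl,0,f["cx"]],[0,fl,f["cy"]],[0,0,1]])
    return cv2.projectPoints(np.array(P,float).reshape(-1,1,3),np.array(f["rvec"],float),np.array(f["tvec"],float),Km,np.array([f["k1"],0,0,0.]))[0].reshape(-1,2)
def ray(f,u,v):
    R,_=cv2.Rodrigues(np.array(f["rvec"],float)); fl=K(f)
    Km=np.array([[fl,0,f["cx"]],[0,fl,f["cy"]],[0,0,1]])
    x=cv2.undistortPoints(np.array([[[u,v]]],float),Km,np.array([f["k1"],0,0,0.]))[0,0]
    d=R.T@np.array([x[0],x[1],1]); o=-R.T@np.array(f["tvec"],float)
    return o,d
def atz(f,u,v,z):
    o,d=ray(f,u,v); return o+d*(z-o[2])/d[2]
E
python3 - <<'E'
from h import *
import pickle
for n in["scene","top","wrist"]:
    f=arm.grab_frame(n); cv2.imwrite(f"pics/{n}0.png",f["pixels"]); pickle.dump(f,open(n+"0.pkl","wb"))
    print(n,{k:f[k] for k in f if k!="pixels"})
print(arm.observe())
E
```

```text
scene {'vfov': 44.757520477819014, 'cx': 306.70796298145973, 'cy': 245.83903679413012, 'k1': -0.1415724431567478, 'rvec': array([ 1.86260059,  1.34772215, -0.69229123]), 'tvec': array([-0.20607083, -0.18744665,  1.60107044])}
top {'vfov': 50.619770131712855, 'cx': 323.0659456930516, 'cy': 232.93600699358765, 'k1': -0.10160264262537519, 'rvec': array([ 2.12947229, -2.16822505,  0.18618817]), 'tvec': array([0.01225268, 0.58188824, 1.16258087])}
wrist {'vfov': 69.58791397798849, 'cx': 318.31274611314814, 'cy': 239.42213563852252, 'k1': -0.0595860985938765, 'rvec': array([-2.39683469, -1.64480427, -0.22725852]), 'tvec': array([-0.55070428, -0.03485614,  0.37817966])}
{'t': 0.15, 'q': array([ 1.13440486e+00,  3.00337534e-01,  1.52143045e+00, -2.43157382e-05,
        1.32071195e+00, -6.66102890e-02]), 'dq': array([-5.58461292e-05, -6.56357803e-04, -3.08767321e-03, -7.23698872e-04,
        5.84569292e-04, -5.19038124e-04]), 'joint_torque': array([ 9.06099176e-04, -5.43668675e+01, -3.61884034e+01,  2.01856477e-05,
        3.15967933e-03, -1.46631055e-05]), 'ee_pos': array([0.1987141 , 0.51265631, 0.23085831]), 'tool_rot': array([ 0.69498544,  0.12968578,  0.69512544, -0.13029759]), 'force': array([-0.13371631, -0.8530566 ,  0.97094258]), 'torque': array([ 0.00778736, -0.0814965 , -0.02191003]), 'opening': 0.9999885571320888}
```

View pics/scene0.png

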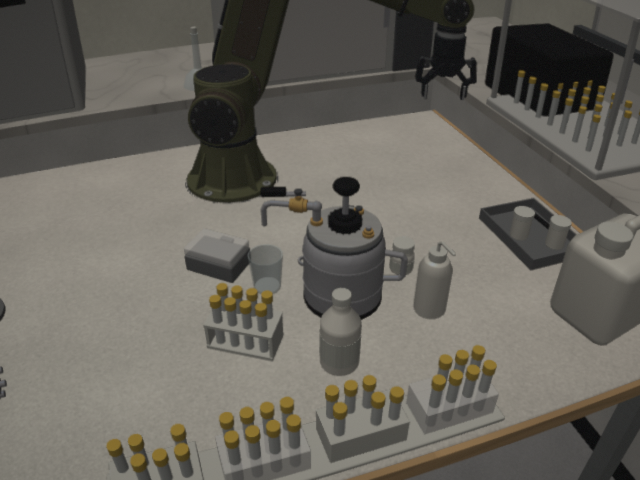

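View pics/top0.png

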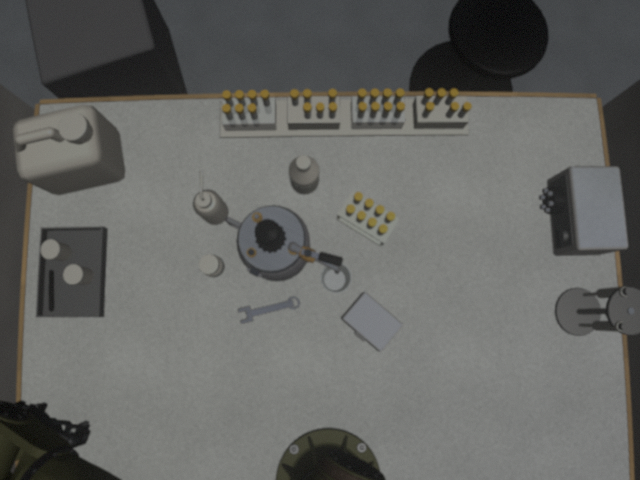

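View pics/wrist0.png

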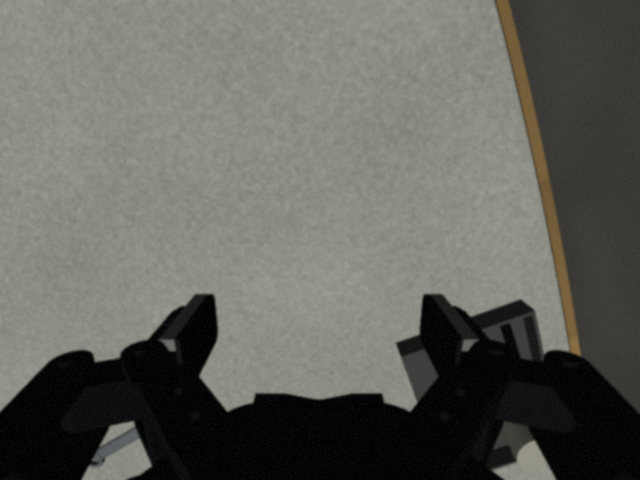

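```bash
python3 - <<'E'
from h import *
import pickle
f=pickle.load(open("top0.pkl","rb"))
c=f["pixels"][190:310,190:370]; cv2.imwrite("pics/tc0.png",cv2.convertScaleAbs(cv2.resize(c,None,fx=4.4,fy=4.4,interpolation=cv2.INTER_CUBIC),alpha=1.5))
f=pickle.load(open("scene0.pkl","rb"))
c=f["pixels"][165:325,240:430]; cv2.imwrite("pics/sc0.png",cv2.convertScaleAbs(cv2.resize(c,None,fx=4,fy=4,interpolation=cv2.INTER_CUBIC),alpha=1.6))
E
```

```text
(no output)
```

View pics/tc0.png

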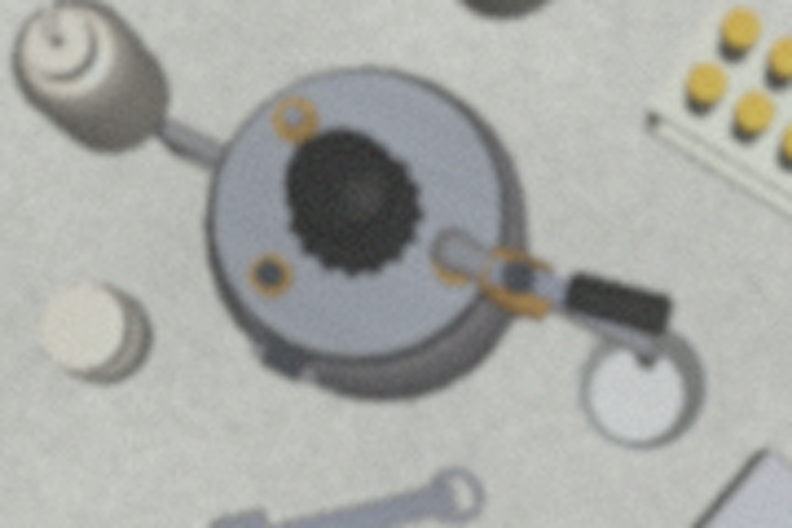

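View pics/sc0.png

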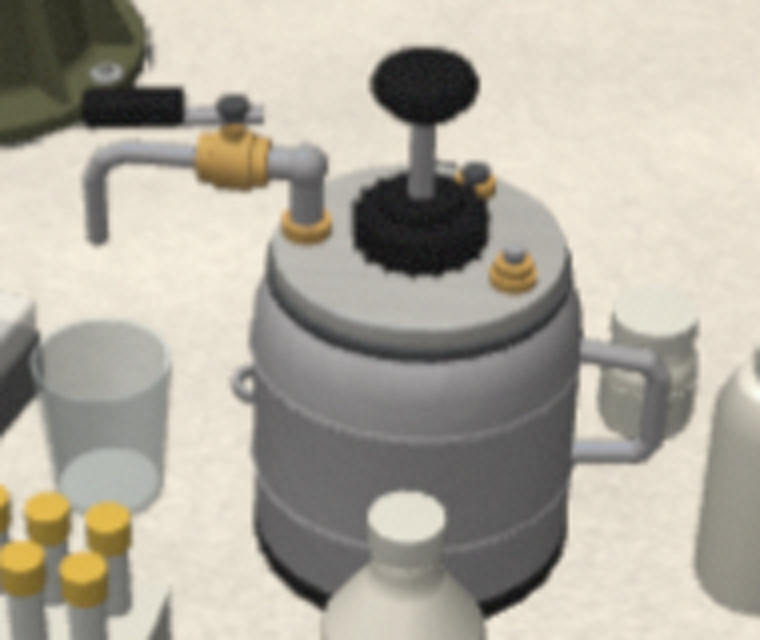

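```bash
cat > fit.py <<'E'
from h import *
import pickle
from scipy.optimize import least_squares
T=pickle.load(open("top0.pkl","rb"));S=pickle.load(open("scene0.pkl","rb"))
t=lambda u,v:(190+u/4.4,190+v/4.4); s=lambda u,v:(240+u/4,165+v/4)
# frame pts; h: handle angle
obs=[(T,t(356,213),lambda a:(0,0,.177)),(T,t(518,275),lambda a:(0,-.088,.252)),(T,t(668,314),lambda a:(.070*np.sin(a),-.088-.070*np.cos(a),.248)),
(T,t(296,118),lambda a:(.026,.046,.193)),(T,t(270,273),lambda a:(-.046,.022,.195)),
(S,s(425,75),lambda a:(0,0,.270)),(S,s(514,255),lambda a:(.026,.046,.194)),(S,s(84,107),lambda a:(.070*np.sin(a),-.088-.070*np.cos(a),.244)),(S,s(233,103),lambda a:(0,-.088,.252)),(S,s(478,172),lambda a:(-.046,.022,.195))]
def W(p,q):
    c,sn=np.cos(p[2]),np.sin(p[2]); return np.array([p[0]+c*q[0]-sn*q[1],p[1]+sn*q[0]+c*q[1],q[2]])
def res(p): return np.concatenate([proj(f,W(p,g(p[3])))[0]-np.array(o) for f,o,g in obs])
if __name__=="__main__":
    g=atz(T,*t(356,213),.177); print(g)
    r=least_squares(res,[g[0],g[1],-.2,.1],loss="soft_l1"); p=r.x
    print(p); print(res(p).reshape(-1,2).round(1))
    print("knob",W(p,(0,0,.274)),"axis",W(p,(0,-.088,.244)),"end",W(p,(.07*np.sin(p[3]),-.088-.07*np.cos(p[3]),.244)),"pin",W(p,(.026,.046,.2)))
    f=T
    for n,u,v,z in[("wash",203,200,.15),("reag",305,162,.165),("beaker",336,277,.085),("jar",210,265,.07),("rackc",368,218,.115),("rack corner",340,218,.1)]: print(n,atz(f,u,v,z).round(3))
    for f,n in((T,"top"),(S,"scene")):
        print(n, proj(f,W(p,(0,0,.177)))[0])
E
python3 fit.py
```

```text
[0.55157841 0.11470032 0.177     ]
[ 0.55378933  0.11453117 -0.48758816  0.21384453]
[[ 0.1 -1. ]
 [-0.1 -0.5]
 [ 0.3 -0.2]
 [-0.6 -1.4]
 [-0.9 -1.1]
 [-0.2 -2.1]
 [-0.3 -1.8]
 [-0.9 -0.5]
 [-0.2 -4.4]
 [-0.3 -3.5]]
knob [0.55378933 0.11453117 0.274     ] axis [0.51256164 0.03678621 0.244     ] end [ 0.49363801 -0.03060738  0.244     ] pin [0.59831026 0.14298966 0.2       ]
wash [0.643 0.266 0.15 ]
reag [0.721 0.041 0.165]
beaker [ 0.474 -0.025  0.085]
jar [0.508 0.265 0.07 ]
rackc [ 0.604 -0.099  0.115]
rack corner [ 0.607 -0.036  0.1  ]
top [270.98531236 237.37215743]
scene [344.67232897 224.47377678]
```

```bash
cat > plan.py <<'E'
from h import *
from fit import W
from scipy.spatial.transform import Rotation as Ro
P=[.5538,.1145,-.4876]
def fing(a,r,d):
    q=np.array([r*np.sin(a)-d*np.cos(a), -.088-r*np.cos(a)-d*np.sin(a), 0]); return W(P,q)
def tool():
    s=arm.observe(); w,x,y,z=s["tool_rot"]; return np.array(s["ee_pos"]),Ro.from_quat([x,y,z,w]).as_matrix(),s
E
python3 - <<'E'
from plan import *
p,R,s=tool(); print(p,R.round(3))
for a in(.21,.5,.8,1.1,1.4,1.571): print(a,[fing(a,.055,d)[:2].round(3) for d in(.04,.024,.02)])
g=np.r_[fing(.21,.055,.04)[:2],.35]; print("to start",R.T@(g-p))
E
```

```text
[0.1987141  0.51265631 0.23085831] [[-0.     0.361  0.932]
 [-0.001  0.932 -0.361]
 [-1.    -0.001 -0.   ]]
0.21 [array([ 0.459, -0.005]), array([ 0.474, -0.01 ]), array([ 0.478, -0.011])]
0.5 [array([ 0.473, -0.019]), array([ 0.489, -0.019]), array([ 0.493, -0.018])]
0.8 [array([ 0.491, -0.028]), array([ 0.507, -0.023]), array([ 0.51 , -0.022])]
1.1 [array([ 0.511, -0.031]), array([ 0.525, -0.022]), array([ 0.528, -0.02 ])]
1.4 [array([ 0.532, -0.029]), array([ 0.541, -0.016]), array([ 0.544, -0.013])]
1.571 [array([ 0.542, -0.024]), array([ 0.55, -0.01]), array([ 0.552, -0.007])]
to start [-0.11881215 -0.38885797  0.42986457]
```

Call:
drive_tool(
  increments=[
    {"delta_pos": [-0.04,0,0],"delta_rot": [0,0,0]},
    {"delta_pos": [-0.04,0,0],"delta_rot": [0,0,0]},
    {"delta_pos": [-0.04,0,0],"delta_rot": [0,0,0]},
  ],
  grip=0,
  squeeze=40,
)

```text
t: 0.52
ee_pos: [0.1987, 0.5126, 0.3523]
tool_rot: [0.695, 0.13, 0.695, -0.13]
force: [0.3, 0.4, 0.1]
opening: 0.378
```

Call:
drive_tool(
  increments=[
    {"delta_pos": [0,-0.0324,0.0358],"delta_rot": [0,0,0]},
    {"delta_pos": [0,-0.0324,0.0358],"delta_rot": [0,0,0]},
    {"delta_pos": [0,-0.0324,0.0358],"delta_rot": [0,0,0]},
    {"delta_pos": [0,-0.0324,0.0358],"delta_rot": [0,0,0]},
    {"delta_pos": [0,-0.0324,0.0358],"delta_rot": [0,0,0]},
    {"delta_pos": [0,-0.0324,0.0358],"delta_rot": [0,0,0]},
    {"delta_pos": [0,-0.0324,0.0358],"delta_rot": [0,0,0]},
    {"delta_pos": [0,-0.0324,0.0358],"delta_rot": [0,0,0]},
    {"delta_pos": [0,-0.0324,0.0358],"delta_rot": [0,0,0]},
    {"delta_pos": [0,-0.0324,0.0358],"delta_rot": [0,0,0]},
    {"delta_pos": [0,-0.0324,0.0358],"delta_rot": [0,0,0]},
    {"delta_pos": [0,-0.0324,0.0358],"delta_rot": [0,0,0]},
  ],
)

```text
t: 2.02
ee_pos: [0.4592, -0.0066, 0.3512]
tool_rot: [0.695, 0.13, 0.695, -0.13]
force: [0.5, 0.7, 0.9]
opening: 0.001
```

```bash
python3 - <<'E'
from plan import *
import pickle
f=arm.grab_frame("wrist"); cv2.imwrite("pics/w1.png",f["pixels"]); pickle.dump(f,open("w1.pkl","wb"))
p,R,s=tool(); print(s["t"],p,R.round(3),s["force"],s["opening"])
g=np.r_[fing(.21,.055,.04)[:2],.236]; print("to start",R.T@(g-p))
E
```

```text
2.075 [ 0.46075134 -0.01024353  0.35053955] [[-0.001  0.364  0.932]
 [-0.001  0.932 -0.364]
 [-1.    -0.001 -0.   ]] [ 0.85934659 -2.23678182 -2.03178186] -0.0020207882392906024
to start [ 0.11453496  0.00425664 -0.00340096]
```

View pics/w1.png

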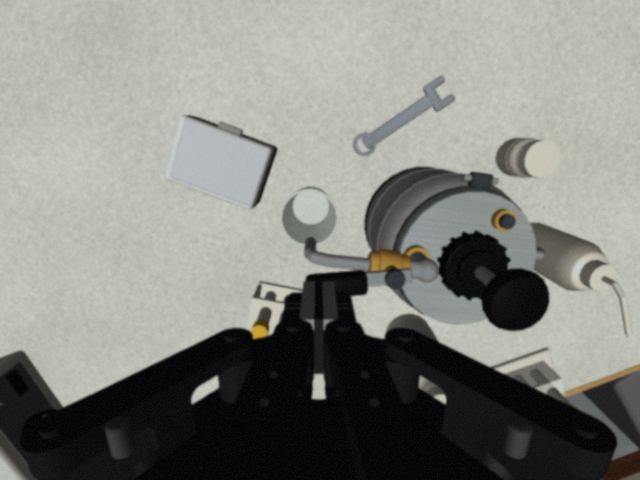

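```bash
python3 - <<'E'
from plan import *
import pickle
f=pickle.load(open("w1.pkl","rb"))
im=f["pixels"].copy()
a=.214
for q in[(0,-.088,.252),(.07*np.sin(a),-.088-.07*np.cos(a),.252),(0,0,.274),(.026,.046,.193),(-.046,.022,.195)]:
    u=proj(f,W(P,q))[0]; print(u); cv2.circle(im,tuple(int(round(x)) for x in u),3,(0,0,255),1)
p,R,s=tool(); u=proj(f,p)[0]; print("tcp",u)
cv2.imwrite("pics/w1b.png",cv2.resize(im[150:350,250:600],None,fx=2.2,fy=2.2))
E
```

```text
[395.48225211 284.99811695]
[303.78526619 293.18333503]
[520.81523239 309.66240394]
[511.62921482 299.75338349]
[509.2230641  225.97615073]
tcp [310.10685305 307.24924912]
```

View pics/w1b.png

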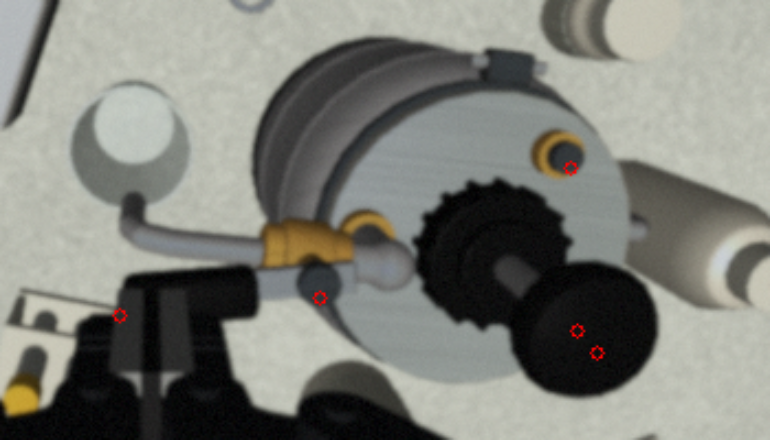

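```bash
python3 - <<'E'
from plan import *
import pickle
f=arm.grab_frame("wrist"); pickle.dump(f,open("w2.pkl","wb"))
im=f["pixels"].copy()
a=.214
for q in[(0,-.088,.252),(.07*np.sin(a),-.088-.07*np.cos(a),.252),(0,0,.274),(.026,.046,.193),(-.046,.022,.195)]:
    u=proj(f,W(P,q))[0]; print(u); cv2.circle(im,tuple(int(round(x)) for x in u),3,(0,0,255),1)
p,R,s=tool(); u=proj(f,p)[0]; print("tcp",u,p)
cv2.imwrite("pics/w2b.png",cv2.resize(im[150:350,250:600],None,fx=2.2,fy=2.2))
E
```

```text
[400.00509519 281.91676946]
[307.8023292  290.30662827]
[526.31724895 306.35622615]
[515.88979611 297.23834396]
[513.54646968 222.93209542]
tcp [320.12388881 298.97401295] [ 0.45978088 -0.00804741  0.35045043]
```

View pics/w2b.png

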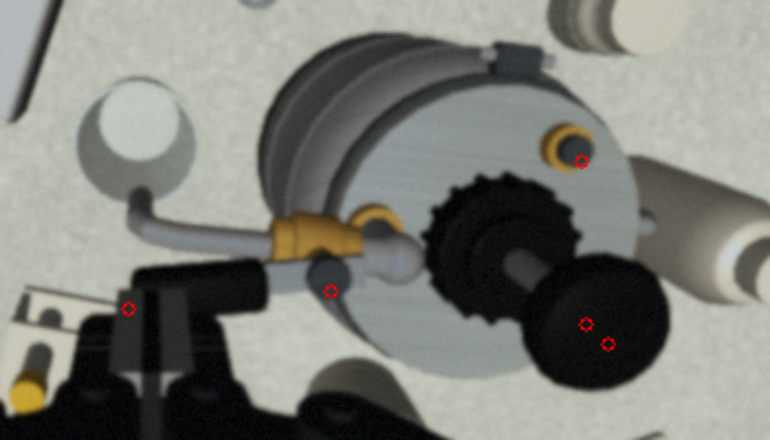

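```bash
python3 - <<'E'
from fit import *
w=pickle.load(open("w2.pkl","rb")); c=lambda u,v:(250+u/2.2,150+v/2.2)
nut=lambda a:(0,-.088,.255)
wo=[(w,c(329,274),nut),(w,c(597,323),lambda a:(0,0,.270)),(w,c(575,151),lambda a:(-.046,.022,.195)),(w,c(487,227),lambda a:(0,0,.177))]
def dep(f):
    o=ray(f,320,240)[0]; return o
O=dep(w);print("cam",O, dep(T),dep(S))
def fit(L,x0=[.5538,.1145,-.4876,.214]):
    def rs(p):
        out=[]
        for f,o,g in L:
            q=W(p,g(p[3])); d=np.linalg.norm(q-dep(f)); out.append((proj(f,q)[0]-np.array(o))/K(f)*d*1000)
        return np.concatenate(out)
    r=least_squares(rs,x0); print(r.x.round(4)); print(rs(r.x).reshape(-1,2).round(1).tolist())
fit(wo); fit([o for o in obs if o[0] is T]); fit([o for o in obs if o[0] is S and o[1]!=s(233,103)]); fit(obs+wo)
E
```

```text
cam [0.39593593 0.01587427 0.49339909] [0.39579834 0.0250248  1.23816629] [ 1.3976471  -0.22728661  0.79746558]
[ 0.5475  0.115  -0.499   0.214 ]
[[-0.2, 0.1], [0.7, -0.5], [1.7, -2.0], [-2.3, 2.7]]
[ 0.5518  0.1142 -0.4811  0.2197]
[[0.5, -0.2], [0.4, 0.5], [1.5, 0.4], [-1.2, -0.7], [-1.2, -0.0]]
[ 0.5617  0.1122 -0.493   0.1249]
[[0.5, 0.5], [0.3, 1.6], [-1.3, -0.3], [0.5, -2.2]]
[ 0.5515  0.1149 -0.4878  0.2486]
[[-0.2, 0.1], [-0.6, 1.3], [0.9, -0.3], [-1.5, -0.5], [-2.1, 0.0], [-0.8, -4.9], [-1.1, -4.5], [-1.8, -0.9], [-0.7, -9.3], [-1.2, -8.0], [0.7, 4.6], [1.5, 3.5], [2.1, 1.8], [-1.3, 6.5]]
```

```bash
sed -i 's/^P=.*/P=[.550,.1148,-.49]/' plan.py; python3 - <<'E'
from plan import *
p,R,s=tool(); print(s["t"],p)
g=np.r_[fing(.22,.055,.04)[:2],.236]; print("to start",R.T@(g-p))
pr=g
for a in np.r_[.22:1.571:9j]:
    d=np.interp(a,[.22,.4,1.2,1.571],[.024,.021,.022,.0225])
    g=np.r_[fing(a,.052,d)[:2],.236]; print(round(a,2),g.round(3),(R.T@(g-pr)).round(4)); pr=g
E
```

```text
2.125 [ 0.45978088 -0.00804741  0.35045043]
to start [ 0.11445576  0.00116026 -0.00501459]
0.22 [ 0.472 -0.007  0.236] [-0.      0.0046  0.0156]
0.39 [ 0.482 -0.012  0.236] [-0.     -0.0016  0.0121]
0.56 [ 0.491 -0.016  0.236] [-0.     -0.0003  0.0095]
0.73 [ 0.5   -0.018  0.236] [-0.      0.0012  0.0092]
0.9 [ 0.509 -0.019  0.236] [-0.      0.0027  0.0089]
1.06 [ 0.519 -0.018  0.236] [-0.      0.0041  0.0083]
1.23 [ 0.528 -0.016  0.236] [-0.      0.0054  0.0076]
1.4 [ 0.536 -0.012  0.236] [-0.      0.0066  0.0066]
1.57 [ 0.544 -0.007  0.236] [-0.      0.0076  0.0054]
```

Call:
drive_tool(
  increments=[
    {"delta_pos": [0.03,0.001,-0.005],"delta_rot": [0,0,0]},
    {"delta_pos": [0.03,0,0],"delta_rot": [0,0,0]},
    {"delta_pos": [0.03,0,0],"delta_rot": [0,0,0]},
    {"delta_pos": [0.024,0,0],"delta_rot": [0,0,0]},
    {"delta_pos": [0,0,0],"delta_rot": [0,0,0]},
  ],
)

```text
t: 2.75
ee_pos: [0.4537, -0.0017, 0.2362]
tool_rot: [0.694, 0.13, 0.696, -0.13]
force: [0.5, 0.1, -0.0]
opening: -0.003
```

```bash
python3 - <<'E'
from plan import *
import pickle
f=arm.grab_frame("wrist"); cv2.imwrite("pics/w3b.png",cv2.resize(f["pixels"][150:400,200:560],None,fx=2.2,fy=2.2))
p,R,s=tool(); print(s["t"],p,s["force"])
E
```

```text
2.8 [ 0.45434377 -0.00183357  0.2375174 ] [ 0.03297463 -0.79942719  0.56133566]
```

View pics/w3b.png

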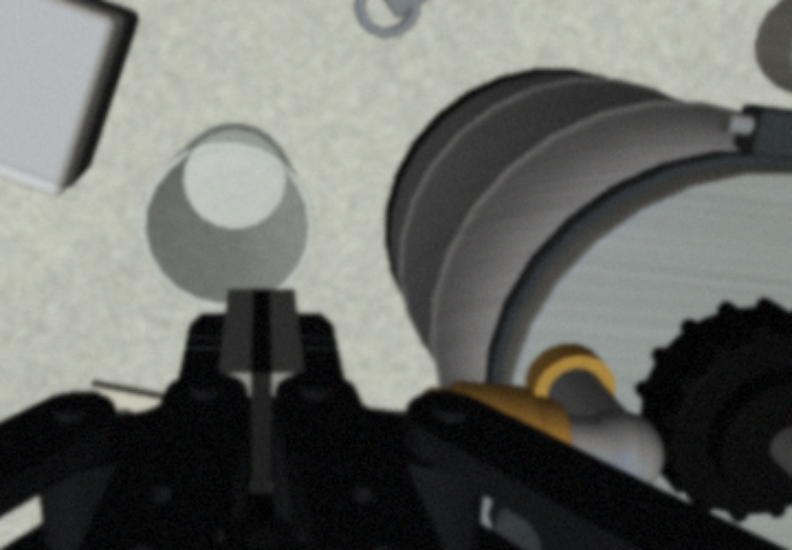

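Call:
drive_tool(
  increments=[
    {"delta_pos": [0,0.0046,0.0156],"delta_rot": [0,0,0]},
    {"delta_pos": [0,-0.0016,0.0121],"delta_rot": [0,0,0]},
    {"delta_pos": [0,-0.0003,0.0095],"delta_rot": [0,0,0]},
    {"delta_pos": [0,0.0012,0.0092],"delta_rot": [0,0,0]},
    {"delta_pos": [0,0.0027,0.0089],"delta_rot": [0,0,0]},
    {"delta_pos": [0,0.0041,0.0083],"delta_rot": [0,0,0]},
    {"delta_pos": [0,0.0054,0.0076],"delta_rot": [0,0,0]},
    {"delta_pos": [0,0,0],"delta_rot": [0,0,0]},
    {"delta_pos": [0,0,0],"delta_rot": [0,0,0]},
  ],
)

```text
t: 3.92
ee_pos: [0.5269, -0.013, 0.2374]
tool_rot: [0.695, 0.13, 0.695, -0.13]
force: [0.2, 0.5, 0.1]
opening: -0.003
```

```bash
python3 - <<'E'
from plan import *
p,R,s=tool(); print(s["t"],p,s["force"])
for n,b in(("top",(190,310,190,370)),("scene",(165,325,240,430))):
    f=arm.grab_frame(n); c=f["pixels"][b[0]:b[1],b[2]:b[3]]
    cv2.imwrite(f"pics/{n}4.png",cv2.convertScaleAbs(cv2.resize(c,None,fx=4,fy=4,interpolation=cv2.INTER_CUBIC),alpha=1.6))
E
```

```text
3.925 [ 0.52689452 -0.01298208  0.23737674] [0.19064221 0.53394788 0.08755988]
```

View pics/scene4.png

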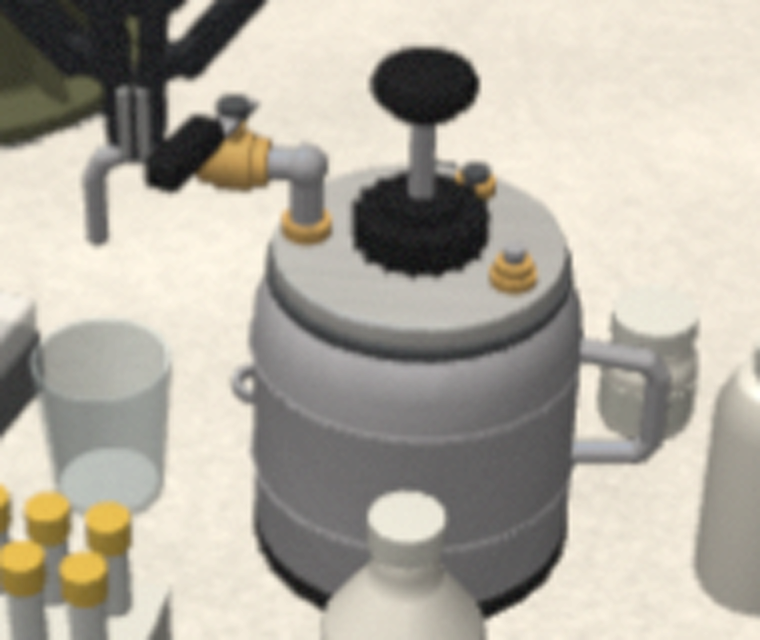

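View pics/top4.png

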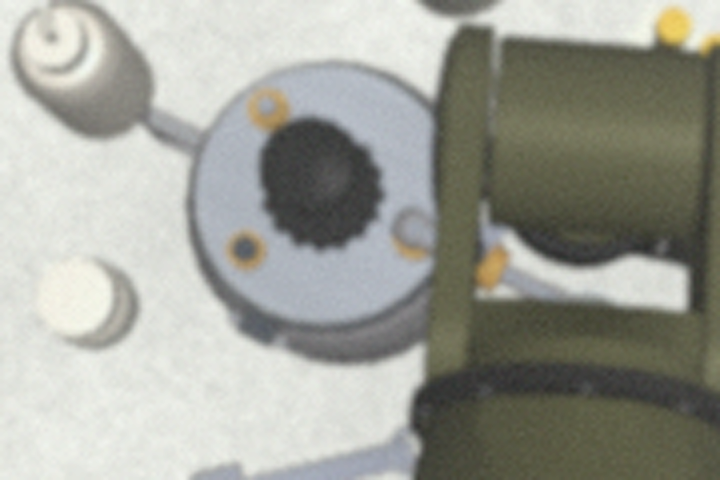

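Call:
drive_tool(
  increments=[
    {"delta_pos": [0,0.0066,0.0066],"delta_rot": [0,0,0]},
    {"delta_pos": [0,0.0076,0.0054],"delta_rot": [0,0,0]},
    {"delta_pos": [0,0,0],"delta_rot": [0,0,0]},
    {"delta_pos": [0,0,0],"delta_rot": [0,0,0]},
  ],
)

```text
t: 4.53
ee_pos: [0.5435, -0.0043, 0.2372]
tool_rot: [0.695, 0.13, 0.695, -0.13]
force: [-2.7, -4.9, 0.3]
opening: 0.0
```

```bash
cat > sc.py <<'E'
from plan import *
import sys
p,R,s=tool(); print(s["t"],p,s["force"])
f=arm.grab_frame("scene"); c=f["pixels"][165:325,240:430]
cv2.imwrite(f"pics/scene{sys.argv[1]}.png",cv2.convertScaleAbs(cv2.resize(c,None,fx=4,fy=4,interpolation=cv2.INTER_CUBIC),alpha=1.6))
E
python3 sc.py 5
```

```text
4.525 [ 0.54353383 -0.00431616  0.23715432] [-2.65059257 -4.87867788  0.27179502]
```

View pics/scene5.png

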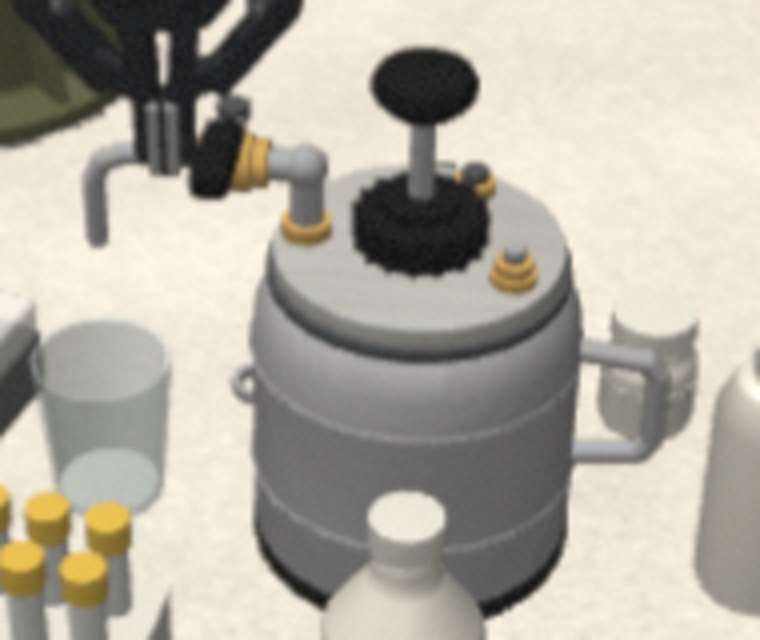

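```bash
python3 - <<'E'
from fit import *
Pp=[.5538,.1145,-.49]
ax=proj(S,W(Pp,(0,-.088,.244)))[0]
for a in(1.1,1.2,1.3,1.4,1.5,1.571):
    u=proj(S,W(Pp,(.07*np.sin(a),-.088-.07*np.cos(a),.244)))[0]; v=u-ax; print(a,((u-[240,165])*4).round(), "rel",(v*4).round())
E
```

```text
1.1 [135. 166.] rel [-97.  66.]
1.2 [148. 171.] rel [-85.  71.]
1.3 [162. 175.] rel [-71.  75.]
1.4 [176. 178.] rel [-56.  78.]
1.5 [192. 181.] rel [-41.  80.]
1.571 [203. 182.] rel [-30.  82.]
```

Call:
drive_tool(
  increments=[
    {"delta_pos": [0,0.002,0.0],"delta_rot": [0,0,0]},
    {"delta_pos": [0,0,0],"delta_rot": [0,0,0]},
    {"delta_pos": [0,0,0],"delta_rot": [0,0,0]},
  ],
)

```text
t: 4.95
ee_pos: [0.5443, -0.0031, 0.2376]
tool_rot: [0.695, 0.13, 0.695, -0.131]
force: [-4.3, -9.7, 4.6]
opening: -0.0
```

Call:
drive_tool(
  increments=[
    {"delta_pos": [0,-0.01,0.0],"delta_rot": [0,0,0]},
    {"delta_pos": [0,-0.01,0],"delta_rot": [0,0,0]},
    {"delta_pos": [-0.03,0,0],"delta_rot": [0,0,0]},
    {"delta_pos": [-0.05,0,0],"delta_rot": [0,0,0]},
    {"delta_pos": [-0.03,0,0],"delta_rot": [0,0,0]},
    {"delta_pos": [0,0,0],"delta_rot": [0,0,0]},
    {"delta_pos": [0,0,0],"delta_rot": [0,0,0]},
  ],
)

```text
t: 5.82
ee_pos: [0.5364, -0.0209, 0.3462]
tool_rot: [0.695, 0.13, 0.695, -0.13]
force: [0.2, 0.5, -0.4]
opening: 0.0
```

```bash
python3 - <<'E'
from plan import *
import pickle
p,R,s=tool(); print(s["t"],p,s["force"])
g=np.array([P[0],P[1],.300]); print("to knob",R.T@(g-p))
f=arm.grab_frame("wrist"); pickle.dump(f,open("w6.pkl","wb"))
im=f["pixels"].copy()
for x in(.5475,.550,.553):
    u=proj(f,[x,.1148,.274])[0]; print(u)
cv2.imwrite("pics/w6.png",im)
E
python3 sc.py 6
```

```text
5.825 [ 0.5363946  -0.0209412   0.34624943] [ 0.20207804  0.54131391 -0.43026645]
to knob [ 0.04627007  0.13148551 -0.03633774]
[521.29257314 195.6812135 ]
[522.10183136 199.31336145]
[523.0627476  203.64467308]
5.875 [ 0.53633309 -0.02090094  0.34600242] [ 0.56261846  0.19108303 -0.43816085]
```

View pics/w6.png

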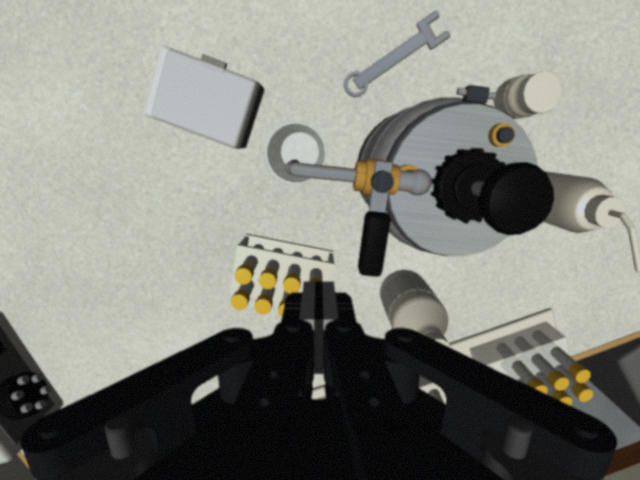

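View pics/scene6.png

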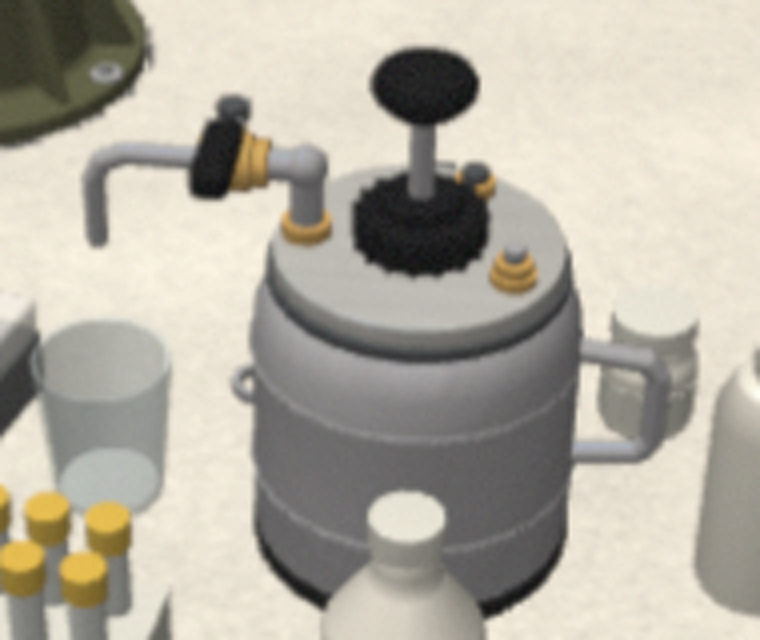

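Call:
drive_tool(
  increments=[
    {"delta_pos": [0,0.043,-0.012],"delta_rot": [0,0,0]},
    {"delta_pos": [0,0.043,-0.012],"delta_rot": [0,0,0]},
    {"delta_pos": [0,0.043,-0.012],"delta_rot": [0,0,0]},
    {"delta_pos": [0.03,0,0],"delta_rot": [0,0,0]},
    {"delta_pos": [0.03,0,0],"delta_rot": [0,0,0]},
    {"delta_pos": [0,0,0],"delta_rot": [0,0,0]},
    {"delta_pos": [0,0,0],"delta_rot": [0,0,0]},
  ],
)

```text
t: 6.8
ee_pos: [0.5499, 0.1124, 0.2883]
tool_rot: [0.695, 0.13, 0.695, -0.13]
force: [0.1, 0.9, 0.3]
opening: 0.004
```

```bash
python3 sc.py 7;  python3 - <<'E'
from plan import *
f=arm.grab_frame("wrist")
cv2.imwrite("pics/w7.png",f["pixels"])
E
```

```text
6.8 [0.54988083 0.11237388 0.28830949] [0.09710009 0.86971929 0.30165564]
```

View pics/w7.png

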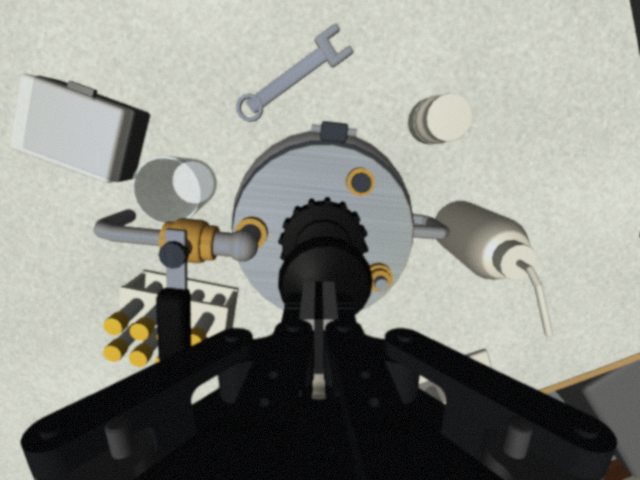

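View pics/scene7.png

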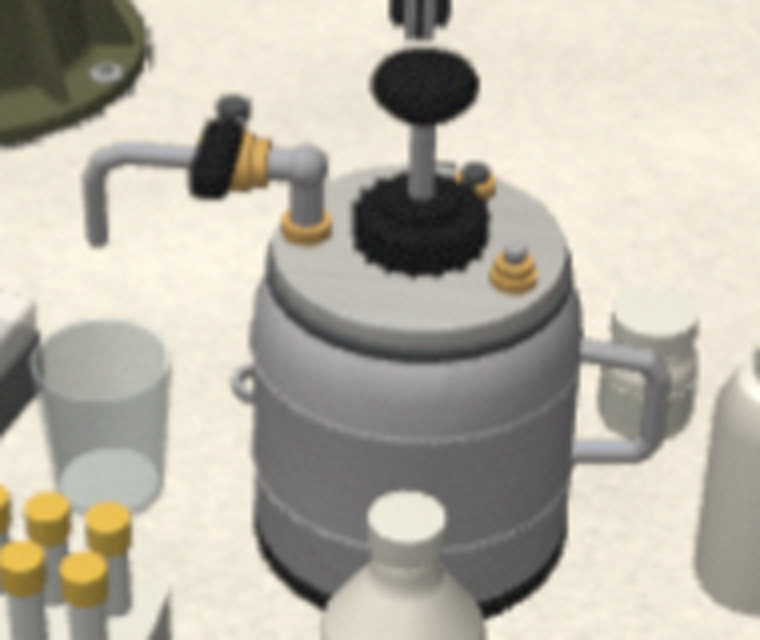

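Call:
drive_tool(
  increments=[
    {"delta_pos": [0.02,0,0],"delta_rot": [0,0,0]},
    {"delta_pos": [0.02,0,0],"delta_rot": [0,0,0]},
    {"delta_pos": [0.013,0,0],"delta_rot": [0,0,0]},
    {"delta_pos": [0,0,0],"delta_rot": [0,0,0]},
    {"delta_pos": [0,0,0],"delta_rot": [0,0,0]},
  ],
)

```text
t: 7.52
ee_pos: [0.5506, 0.1125, 0.2367]
tool_rot: [0.697, 0.131, 0.694, -0.13]
force: [-0.4, 1.0, 9.4]
opening: -0.001
```

```bash
python3 sc.py 8
```

```text
7.525 [0.55057453 0.11248478 0.23674265] [-0.36049342  1.02910395  9.39474048]
```

View pics/scene8.png

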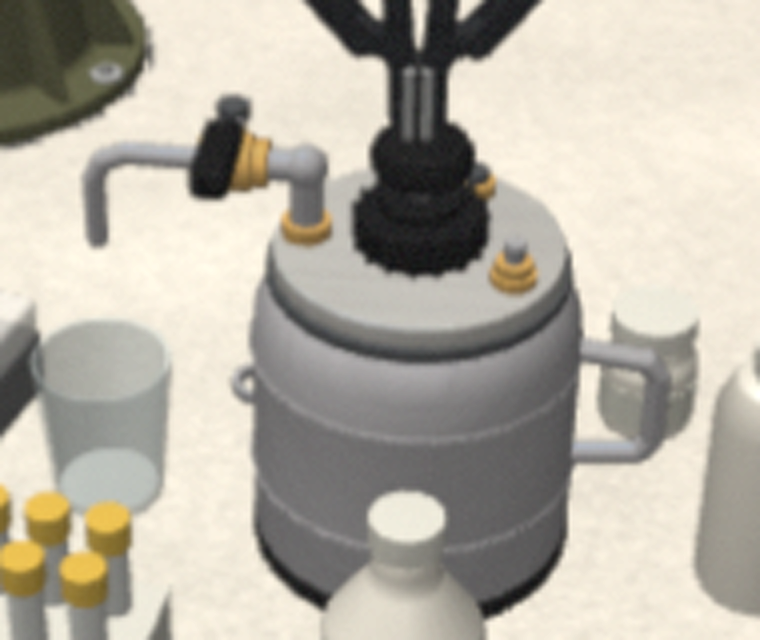

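Call:
drive_tool(
  increments=[
    {"delta_pos": [0.003,0,0],"delta_rot": [0,0,0]},
    {"delta_pos": [0,0,0],"delta_rot": [0,0,0]},
  ],
)

```text
t: 7.82
ee_pos: [0.5506, 0.1125, 0.2341]
tool_rot: [0.697, 0.131, 0.693, -0.13]
force: [-1.3, 0.1, 12.0]
opening: 0.002
```

Call:
drive_tool(
  increments=[
    {"delta_pos": [-0.028,0,0],"delta_rot": [0,0,0]},
    {"delta_pos": [-0.028,0,0],"delta_rot": [0,0,0]},
    {"delta_pos": [0,0,0],"delta_rot": [0,0,0]},
    {"delta_pos": [0,0,0],"delta_rot": [0,0,0]},
    {"delta_pos": [0,0,0],"delta_rot": [0,0,0]},
    {"delta_pos": [0.02,0,0],"delta_rot": [0,0,0]},
    {"delta_pos": [0.02,0,0],"delta_rot": [0,0,0]},
    {"delta_pos": [0.016,0,0],"delta_rot": [0,0,0]},
    {"delta_pos": [0,0,0],"delta_rot": [0,0,0]},
    {"delta_pos": [0,0,0],"delta_rot": [0,0,0]},
  ],
)

```text
t: 9.07
ee_pos: [0.5507, 0.1126, 0.234]
tool_rot: [0.697, 0.131, 0.693, -0.129]
force: [-1.8, 0.5, 22.5]
opening: -0.001
```

Call:
drive_tool(
  increments=[
    {"delta_pos": [-0.028,0,0],"delta_rot": [0,0,0]},
    {"delta_pos": [-0.028,0,0],"delta_rot": [0,0,0]},
    {"delta_pos": [0,0,0],"delta_rot": [0,0,0]},
    {"delta_pos": [0,0,0],"delta_rot": [0,0,0]},
    {"delta_pos": [0,0,0],"delta_rot": [0,0,0]},
  ],
)

```text
t: 9.7
ee_pos: [0.5493, 0.1124, 0.2861]
tool_rot: [0.694, 0.13, 0.696, -0.13]
force: [0.7, -0.1, 0.8]
opening: -0.001
```

```bash
python3 sc.py 9
```

```text
9.7 [0.54933119 0.11239707 0.28609023] [ 0.67356578 -0.14308525  0.83623768]
```

View pics/scene9.png

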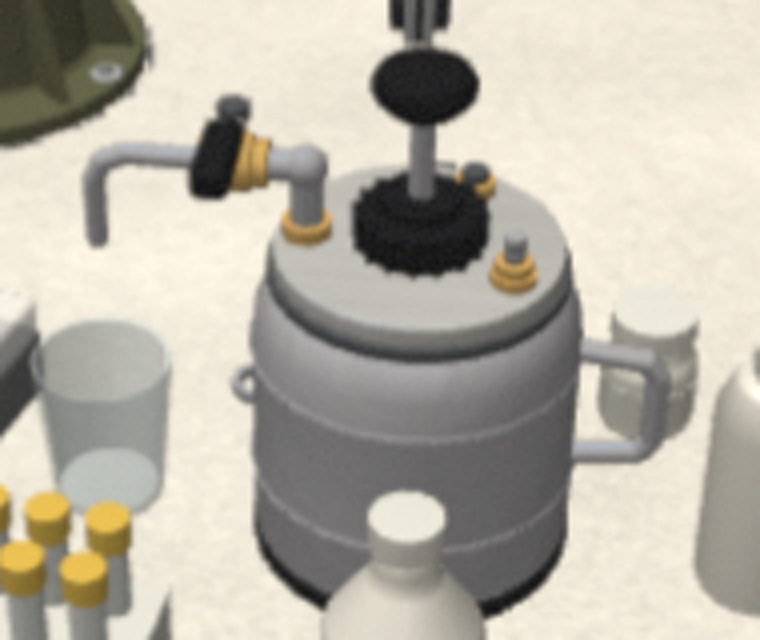

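Call:
drive_tool(
  increments=[
    {"delta_pos": [0.02,0,0],"delta_rot": [0,0,0]},
    {"delta_pos": [0.02,0,0],"delta_rot": [0,0,0]},
    {"delta_pos": [0.015,0,0],"delta_rot": [0,0,0]},
    {"delta_pos": [0,0,0],"delta_rot": [0,0,0]},
    {"delta_pos": [0,0,0],"delta_rot": [0,0,0]},
    {"delta_pos": [-0.028,0,0],"delta_rot": [0,0,0]},
    {"delta_pos": [-0.027,0,0],"delta_rot": [0,0,0]},
    {"delta_pos": [0,0,0],"delta_rot": [0,0,0]},
    {"delta_pos": [0,0,0],"delta_rot": [0,0,0]},
    {"delta_pos": [0,0,0],"delta_rot": [0,0,0]},
  ],
)

```text
t: 11.0
ee_pos: [0.5493, 0.1124, 0.2861]
tool_rot: [0.694, 0.13, 0.696, -0.13]
force: [0.6, 0.6, -0.2]
opening: 0.0
```

Call:
drive_tool(
  increments=[
    {"delta_pos": [0.02,0,0],"delta_rot": [0,0,0]},
    {"delta_pos": [0.02,0,0],"delta_rot": [0,0,0]},
    {"delta_pos": [0.015,0,0],"delta_rot": [0,0,0]},
    {"delta_pos": [0,0,0],"delta_rot": [0,0,0]},
    {"delta_pos": [0,0,0],"delta_rot": [0,0,0]},
    {"delta_pos": [-0.028,0,0],"delta_rot": [0,0,0]},
    {"delta_pos": [-0.027,0,0],"delta_rot": [0,0,0]},
    {"delta_pos": [0,0,0],"delta_rot": [0,0,0]},
    {"delta_pos": [0,0,0],"delta_rot": [0,0,0]},
    {"delta_pos": [0,0,0],"delta_rot": [0,0,0]},
  ],
)

```text
t: 12.25
ee_pos: [0.5493, 0.1124, 0.2861]
tool_rot: [0.694, 0.13, 0.696, -0.13]
force: [-0.7, 0.4, 0.9]
opening: 0.002
```

```bash
python3 sc.py 10
```

```text
12.25 [0.54932945 0.11239315 0.28608639] [-0.69159528  0.39611643  0.88647104]
```

View pics/scene10.png

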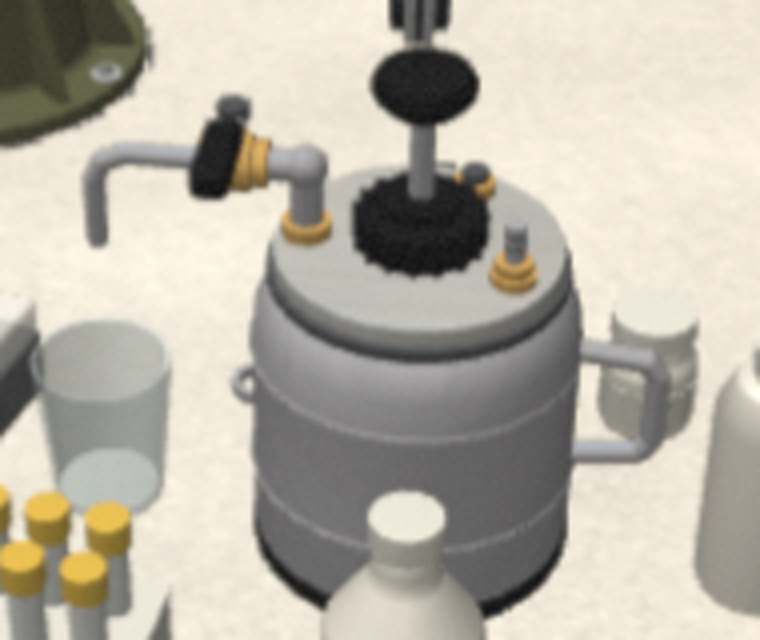

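Call:
drive_tool(
  increments=[
    {"delta_pos": [0.02,0,0],"delta_rot": [0,0,0]},
    {"delta_pos": [0.02,0,0],"delta_rot": [0,0,0]},
    {"delta_pos": [0.015,0,0],"delta_rot": [0,0,0]},
    {"delta_pos": [0,0,0],"delta_rot": [0,0,0]},
    {"delta_pos": [0,0,0],"delta_rot": [0,0,0]},
    {"delta_pos": [-0.028,0,0],"delta_rot": [0,0,0]},
    {"delta_pos": [-0.027,0,0],"delta_rot": [0,0,0]},
    {"delta_pos": [0,0,0],"delta_rot": [0,0,0]},
    {"delta_pos": [0,0,0],"delta_rot": [0,0,0]},
    {"delta_pos": [0,0,0],"delta_rot": [0,0,0]},
  ],
)

```text
t: 13.55
ee_pos: [0.5493, 0.1124, 0.2861]
tool_rot: [0.694, 0.13, 0.696, -0.13]
force: [0.2, -0.3, -0.6]
opening: -0.0
```

Call:
drive_tool(
  increments=[
    {"delta_pos": [0.02,0,0],"delta_rot": [0,0,0]},
    {"delta_pos": [0.02,0,0],"delta_rot": [0,0,0]},
    {"delta_pos": [0.015,0,0],"delta_rot": [0,0,0]},
    {"delta_pos": [0,0,0],"delta_rot": [0,0,0]},
    {"delta_pos": [0,0,0],"delta_rot": [0,0,0]},
    {"delta_pos": [-0.028,0,0],"delta_rot": [0,0,0]},
    {"delta_pos": [-0.027,0,0],"delta_rot": [0,0,0]},
    {"delta_pos": [0,0,0],"delta_rot": [0,0,0]},
    {"delta_pos": [0,0,0],"delta_rot": [0,0,0]},
    {"delta_pos": [0,0,0],"delta_rot": [0,0,0]},
  ],
)

```text
t: 14.8
ee_pos: [0.5493, 0.1124, 0.2861]
tool_rot: [0.694, 0.13, 0.696, -0.13]
force: [0.0, 0.1, -0.4]
opening: -0.002
```

```bash
python3 sc.py 11
```

```text
14.8 [0.54933476 0.11242953 0.2860808 ] [ 0.04630041  0.08125539 -0.41514131]
```

Call:
drive_tool(
  increments=[
    {"delta_pos": [0.02,0,0],"delta_rot": [0,0,0]},
    {"delta_pos": [0.02,0,0],"delta_rot": [0,0,0]},
    {"delta_pos": [0.015,0,0],"delta_rot": [0,0,0]},
    {"delta_pos": [0,0,0],"delta_rot": [0,0,0]},
    {"delta_pos": [0,0,0],"delta_rot": [0,0,0]},
    {"delta_pos": [-0.028,0,0],"delta_rot": [0,0,0]},
    {"delta_pos": [-0.027,0,0],"delta_rot": [0,0,0]},
    {"delta_pos": [0,0,0],"delta_rot": [0,0,0]},
    {"delta_pos": [0,0,0],"delta_rot": [0,0,0]},
    {"delta_pos": [0,0,0],"delta_rot": [0,0,0]},
  ],
)

```text
t: 16.1
ee_pos: [0.5493, 0.1124, 0.2861]
tool_rot: [0.694, 0.13, 0.696, -0.13]
force: [0.1, -0.5, 0.3]
opening: 0.002
```

```bash
python3 sc.py 12; python3 -c "
import cv2,numpy as np
cv2.imwrite('pics/cmp.png',np.hstack([cv2.imread(f'pics/scene{i}.png')[150:350,400:600] for i in (10,11,12)]))"
```

```text
16.1 [0.54934721 0.11242258 0.28612138] [ 0.09513072 -0.47847549  0.30508506]
```

View pics/cmp.png

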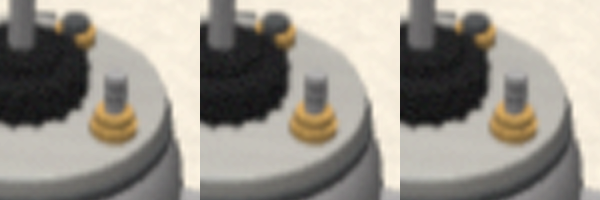

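View pics/scene12.png

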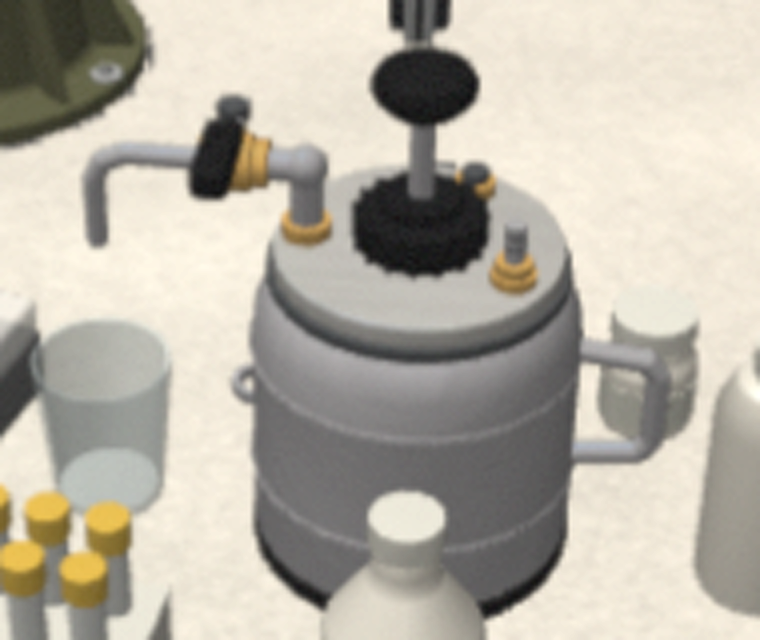

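```bash
python3 - <<'E'
from fit import *
P=[.5595,.1128,-.49]
b=proj(S,W(P,(.026,.046,.191)))[0]
for z in(.186,.191,.195,.202,.2055,.209): print(z,((proj(S,W(P,(.026,.046,z)))[0]-[240,165])*4).round(1))
for i in(7,9,10,11,12):
    im=cv2.imread(f'pics/scene{i}.png',0); print(i,im[210:290:4,515].tolist())
E
```

```text
0.186 [513.2 270. ]
0.191 [513.8 261. ]
0.195 [514.3 253.8]
0.202 [515.1 241. ]
0.2055 [515.5 234.6]
0.209 [515.9 228.2]
7 [182, 181, 181, 182, 184, 184, 184, 184, 178, 175, 171, 134, 104, 97, 142, 153, 123, 113, 136, 121]
9 [181, 181, 181, 183, 186, 179, 176, 168, 134, 104, 88, 96, 104, 100, 143, 150, 124, 113, 137, 123]
10 [182, 181, 176, 175, 171, 136, 106, 88, 90, 98, 90, 96, 102, 116, 150, 151, 124, 112, 138, 123]
11 [183, 181, 178, 176, 170, 138, 106, 88, 90, 99, 91, 96, 106, 113, 149, 152, 123, 112, 137, 123]
12 [181, 181, 178, 176, 171, 137, 106, 88, 91, 101, 91, 98, 106, 113, 148, 153, 125, 111, 138, 123]
```

Call:
drive_tool(
  increments=[
    {"delta_pos": [-0.03,0,0],"delta_rot": [0,0,0]},
    {"delta_pos": [-0.03,0,0],"delta_rot": [0,0,0]},
    {"delta_pos": [0,-0.04,-0.03],"delta_rot": [0,0,0]},
    {"delta_pos": [0,-0.04,-0.04],"delta_rot": [0,0,0]},
    {"delta_pos": [0,0,-0.04],"delta_rot": [0,0,0]},
    {"delta_pos": [0,0,-0.04],"delta_rot": [0,0,0]},
    {"delta_pos": [0,0,0],"delta_rot": [0,0,0]},
    {"delta_pos": [0,0,0],"delta_rot": [0,0,0]},
  ],
)

```text
t: 17.15
ee_pos: [0.3811, 0.092, 0.3472]
tool_rot: [0.695, 0.13, 0.695, -0.13]
force: [-1.0, -0.7, -0.2]
opening: 0.0
```

```bash
python3 - <<'E'
from plan import *
f=arm.grab_frame("wrist"); cv2.imwrite("pics/w13.png",f["pixels"])
f=arm.grab_frame("top"); cv2.imwrite("pics/t13.png",f["pixels"])
p,R,s=tool(); print(s["t"],p,s["force"])
E
```

```text
17.25 [0.38136704 0.09186205 0.34691658] [ 0.5121515  -0.4390897  -0.39888383]
```

View pics/w13.png

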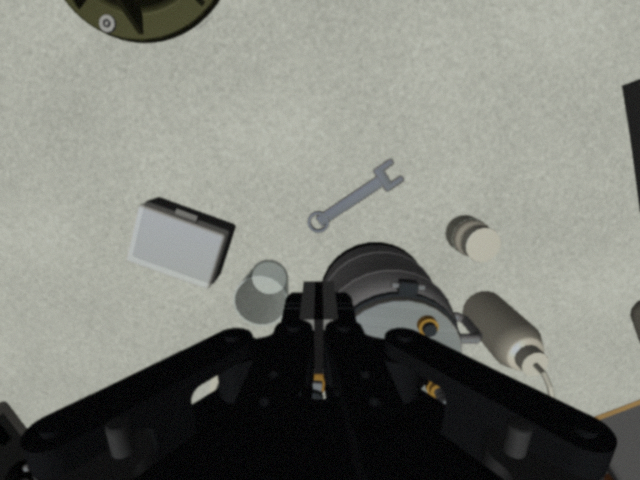

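View pics/t13.png

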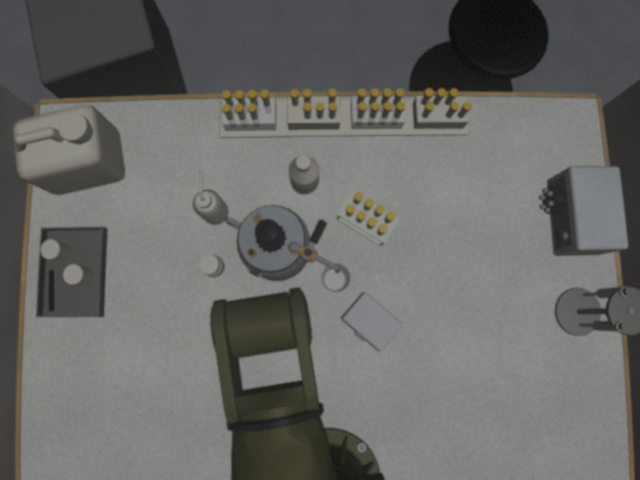

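```bash
python3 -c "
from bench import arm
print(arm.close_job())"
```

```text
the job is handed in; nothing more can be done
None
```

The outlet valve is shut, the pressure pin stands fully out and the knob is back up; I handed the job in at about 17 s. No verdict was reported.

- **Valve:** I swept the handle round with the shut fingertips until the push force rose to about 10–11 N at the stop. In the last top picture the handle stands square across the outlet pipe.
- **Pump:** I gave the knob seven full strokes. On the second, the one whose force I read at the bottom, it reached its stop at 22 N and a TCP height of 234 mm.
- **Pin:** Its top in the scene picture matches the fully-out height of 209 mm, to within a few millimetres. It did not move in the last three strokes.
- **Surroundings:** The last pictures show the vessel and everything around it where they were at the start. The arm is clear of everything, with the measured force at noise level.

One disagreement: the three cameras placed the vessel up to about 14 mm apart along x (wrist 0.5475 m, top 0.552 m, scene 0.562 m). I steered by a value between the wrist and top cameras. The contact forces and pictures agreed with it.

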